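# Work a box-section tube past the keeper post into its bay

## Task

Put the long aluminium tube away in the steel bay with gentle pushes of the fingertips over the bench: push its right end in behind the post first, while the left end is still outside, then push the left end in, and finish with the whole tube lying flat along the back rail, both ends close up against it. Never grip, lift, tip or carry the tube, and leave the other things on the bench where they are.

Things in the scene. Friction and masses are not known exactly. Their poses are not given: they have to be found in the camera images.
- tube: loose straight aluminium box-section tube, 260 mm long, 30 x 30 mm square, flat faces, ends closed with black plugs, 0.2 to 0.4 kg, on the bench before the bay. Origin: centre of its underside. y runs along its length to the left end, z up, x towards the back rail when parallel to it. Slides under a push of a few newtons.
- tube_left (a point): centre of the tube's left end face, 130 mm from its middle along +y, 15 mm above its underside
- tube_right (a point): centre of the tube's right end face, 130 mm from its middle along -y, 15 mm above its underside
- bay: fixed dark steel bay on the bench: back rail and two side cheeks, 35 mm tall, 12 mm thick, no floor. Origin: on the bench, middle of the rail's inner face. x points through the rail, away from the open mouth; y along the rail to the left. Inside 300 mm wide (cheek faces at y -150 and +150 mm); cheeks reach from x = -90 mm (mouth) to 0.
- post: fixed round steel post, 24 mm thick, 60 mm tall, in the right part of the mouth: 90 mm out from the rail's face, 77 to 93 mm right of the bay's middle. Origin: centre of its foot; axes parallel to the bay's. From post to left cheek is shorter than the tube; post to back rail 78 mm free. The thin disc at its foot does not hinder sliding.
- compound_bar: bystander, loose: brown bar of polishing compound, 45 x 110 x 40 mm, lying behind the back rail
- spray_can: bystander, loose: upright can, 54 mm across and 100 mm tall, behind the back rail
- wrench: bystander, loose: flat steel wrench, 160 mm long, lying to the right of the post
- felt_bob: bystander, loose: grey felt polishing bob, 60 mm across its foot, 50 mm tall, right of the bay
- jar: bystander, loose: closed jar, 60 mm across and 60 mm tall, left of the bay
- steel_ring: bystander, loose: flat steel ring, 60 mm across and 12 mm tall, on the bench at the near right
- brush: bystander, loose: hand brush lying at the far left, near the robot
Not all that is in view belongs to the job. Several things have the shape of the post; the one meant has the colours described above.

How it is judged:
By the outcome, as a careful person would: the job done as asked, in the order asked, and still so for the second after the job is handed in, with the robot touching nothing.
It also fails if it takes over 72 s, if anything falls off the work surface, if the arm or the gripper's body presses on something with over 40 N, if the wrist force passes 120 N, or if a joint passes its speed limit or range.

## Robot

A 6-joint arm with a two-finger parallel gripper is mounted at the origin on the work surface. World frame = base frame: x ahead of the robot, y to its left, z up, the work surface at z = 0. Lengths are in m, angles in rad, forces in N, time in s.
With the tool pointing down it reaches from about 0.425 to 0.95 m from the base axis. Payload 3.5 kg.
Tool frame: the origin (TCP) lies at the very end of the fingers, on their centre line; the grasp point (between the pads) lies 19 mm behind it; z points along the fingers, y is the line along which they close (so a half turn about z gives the same grasp; the last joint's range is limited). The gripper opens to 85 mm and grips with 20 to 120 N. Pads are 22 mm wide; open, the fingers measure 114 mm over their backs; the gripper's body (76 mm by 85 mm) begins 54 mm behind the grasp point. The pads swing forward as they close: fully open they stand 13 mm farther back than shut.
Start: joints at [-1.434, 0.286, 1.577, -0, 1.279, -0.15], TCP at [0.191, -0.647, 0.2] pointing down, gripper open.
Joint ranges: [-2.77, 2.77], [-0.9, 2.22], [0.21, 2.48], [-1.53, 4.67], [0.24, 2.81], [-2.84, 2.84]. Speed limits (rad/s): [2.79, 2.79, 3.14, 3.14, 3.14, 3.14].

## Interface

Orientations are given as a unit quaternion [x, y, z, w].
In Python, from plant import ctrl gives the robot as it stands.
- The arm moves only by the tool carry_out, never from a script. Its argument "deltas" is one flat list of numbers, 6 for each row, row after row: the shift along the tool's x, y, z in m, then the turn, a rotation vector about the tool's x, y, z in rad. A call has 1 to 5 rows; each row is the pose to reach, as a shift and turn from the pose commanded when the call began, along the tool's axes at that moment; what a row does not reach only later rows make up. A row lasts 1/8 s, in which the tool goes at most 62.5 mm and 10.7 degrees, less where a joint would pass 70% of its speed; a pose out of reach is approached as far as the arm can. A call with a gripper value outside its range is refused whole. "grip" is the opening in per cent of the stroke, from 0 (shut) to 100 (fully open), set as the call begins (left out, the last holds). The fingers move at their own pace and stop on an object; "grip_force" is the grip in N (left out, the last holds). Time passes only in rows, so rows that repeat a pose let the fingers close. It gives the time, the measured TCP pose, the force, the opening and the grip force at its end, in the units of the state.
- ctrl.get_state(): the state, without advancing time (a new reading comes with each control period).
- ctrl.read_camera(name): name is "scene" or "top" or "wrist"; returns (picture, depth): 384x512x3 uint8, red, green, blue; 384x512 float32, m along the optical axis (not along the pixel's ray), 0 where there is no reading.
- ctrl.camera_model(name): a dict with "intrinsics" (3x3 intrinsics, pixels), "extrinsics" (4x4, takes a point from world to camera coordinates); the wrist camera has in their place "hand_eye" (4x4, takes a point from camera to tool coordinates, whose origin is the TCP and whose axes are the flange's). Camera axes: x right, y down, z forward; pixel columns grow to the right and rows downward; lengths in m; the calibration is good to about 2 mm. A picture is of the moment at which its call begins: read the wrist's pose just before it. camera_model takes no time and is no camera call.
- ctrl.sign_off(): hands the job in; it is judged then, once.
Trained networks look in the newest picture that a camera, given by its name, has taken for a name from the list of things; names that differ only in an ending like _2 or _b are one class to them, and where a whole thing is asked for, a point or a joint stands for the part that bears it (a point fixed in the world has none). Each returns a list of dicts, best first, with "score" (0 to 1); they miss things now and then, are a little off and sometimes report something else, mostly with a low value. They report only what shows in the picture. A call takes as long as a camera call. They do not tell look-alikes from the thing itself.
- ctrl.find_in(camera, query): "uv" ([column, row] in pixels, amid what is visible of it).
The state is a dict: "time": time; "qpos": joint angles; "dq": joint speeds; "joint_efforts": joint torques, N m; "eef_pos": TCP position; "tcp_rot": TCP orientation; "contact_force": force on the tool from outside, world axes, zero at the start; "wrist_torque": the same for the moment, N m; "opening": opening from 0.0 (shut) to 1.0 (fully open); "finger_force": force on a finger pad.
Only numpy, scipy, OpenCV 4.12 (cv2) and the standard library are available. Lean on these libraries where they do the work, as an engineer would, in place of code of your own. Each camera call takes 0.05 s, during which the arm holds its last target. There are 200 camera calls.

## Working session

There is one attempt and no reset: what is moved stays moved. The work goes in short steps, Python scripts to look and compute and a tool call to move; the robot and the scene stay as the last step left them, time stands still between calls to the robot, and variables do not carry over. Pictures are saved under pics/ and viewed, at most 10 in all, crops included, and the job is handed in when it is done.

Besides the shell and the picture viewer there is one more tool, called after "Emit:" as name(argument=value, ...) on one line, values as JSON. carry_out: Moves the arm, as the interface text tells. Its arguments: {"type":"object","properties":{"deltas":{"type":"array"},"grip":{"type":"number"},"grip_force":{"type":"number"}},"required":["deltas"]}

```bash
ls; mkdir -p pics; cat > h.py <<'E'
import numpy as np, cv2
from scipy.spatial.transform import Rotation as R
from plant import ctrl
def world(cam,depth,uv):
    m=ctrl.camera_model(cam);K=np.array(m["intrinsics"]);E=np.array(m["extrinsics"])
    uv=np.atleast_2d(uv).astype(int);z=depth[uv[:,1],uv[:,0]]
    p=np.c_[uv,np.ones(len(uv))]@np.linalg.inv(K).T*z[:,None]
    return (p-E[:3,3])@E[:3,:3]
def cloud(cam,depth):
    v,u=np.mgrid[:384,:512];return world(cam,depth,np.c_[u.ravel(),v.ravel()]).reshape(384,512,3)
E
python3 - <<'E'
from h import *
s=ctrl.get_state();print(s)
for c in("scene","top"):
    p,d=ctrl.read_camera(c);cv2.imwrite(f"pics/{c}0.png",p[:,:,::-1]);np.savez(f"{c}0.npz",p=p,d=d)
    for n in("tube","post","bay","tube_left"):
        for r in ctrl.find_in(c,n)[:4]:
            print(c,n,r["score"],r["uv"],world(c,d,r["uv"])[0].round(3))
a=cv2.imread("pics/top0.png");cv2.imwrite("pics/top0b.png",cv2.resize(a,(800,600)))
E
```

```text
pics
{'time': 0.0, 'qpos': array([-1.43401891e+00,  2.87180533e-01,  1.57815532e+00,  6.19541652e-05,
        1.27859661e+00, -1.50019634e-01]), 'dq': array([-3.32686656e-04, -5.92823381e-05,  4.75969414e-04,  5.71641765e-04,
       -4.49403866e-04,  3.33718179e-04]), 'joint_efforts': array([-2.23130999e-03, -4.05984735e+01, -2.92625087e+01, -2.62301401e-04,
        5.91648990e-03,  6.04112302e-06]), 'eef_pos': array([ 0.19087812, -0.64670287,  0.19904909]), 'tcp_rot': array([ 9.89736641e-01,  1.42898611e-01,  3.73989314e-05, -1.16968068e-03]), 'contact_force': array([-0.16997154, -0.53406118, -0.12860235]), 'wrist_torque': array([-0.03430239, -0.04200646,  0.03535245]), 'finger_force': 0.0, 'opening': 1.000659423704552}
scene tube 0.56 [225.5, 198.3] [ 0.479 -0.032  0.028]
scene post 0.75 [189.5, 279.0] [ 0.565 -0.299  0.029]
scene post 0.71 [223.1, 243.3] [ 0.577 -0.176  0.046]
scene post 0.71 [222.7, 198.6] [ 0.472 -0.036  0.026]
scene post 0.65 [287.0, 290.2] [ 0.775 -0.192  0.024]
scene bay 0.64 [299.4, 242.4] [ 0.749 -0.099  0.09 ]
scene bay 0.6 [266.5, 244.5] [ 0.665 -0.11   0.033]
scene tube_left 0.56 [223.5, 199.3] [ 0.478 -0.04   0.029]
top tube 0.74 [266.7, 210.3] [ 0.474 -0.01   0.031]
top post 0.62 [323.4, 113.2] [ 0.761 -0.179  0.04 ]
top post 0.61 [319.4, 178.8] [ 0.565 -0.161  0.059]
top bay 0.72 [288.5, 147.4] [ 0.66  -0.075  0.035]
top bay 0.22 [268.4, 212.5] [ 0.468 -0.016  0.029]
top tube_left 0.8 [266.0, 208.9] [ 0.48  -0.01   0.031]
```

View pics/top0b.png

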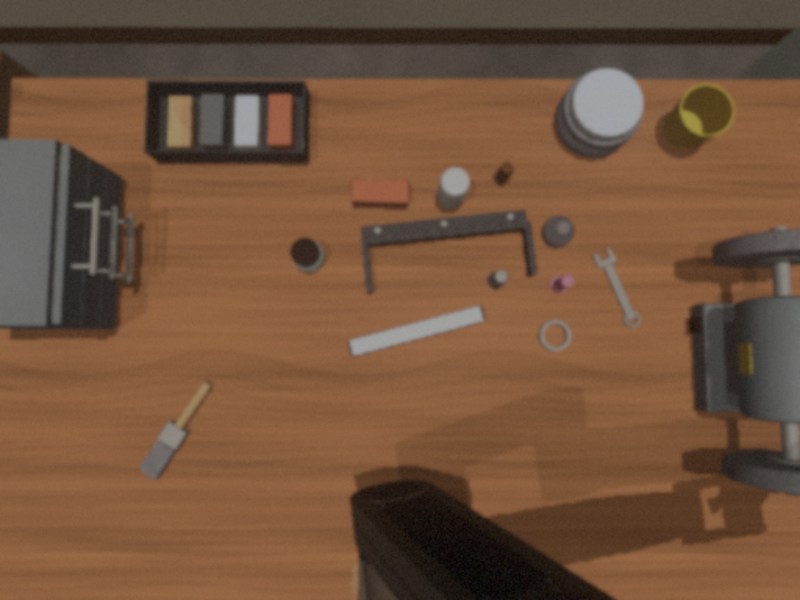

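View pics/scene0.png

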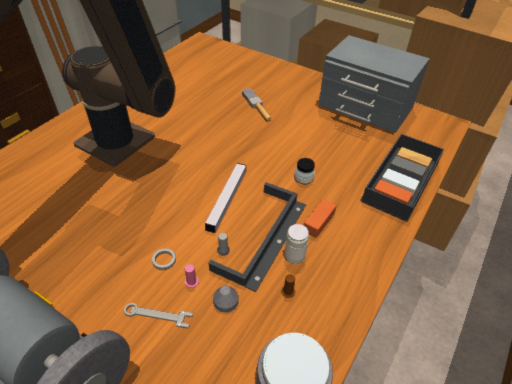

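The top view shows the tube from (350,347) to (483,314) and the bay opening towards the robot. There are three post-like things: grey at (499,278) in the bay's right mouth, pink at (563,283) and brown at (504,172). The grey one fits, because it is steel-coloured and stands in the mouth. I'll confirm it in a crop and measure.

```bash
python3 - <<'E'
from h import *
z=np.load("top0.npz");p,d=z["p"],z["d"];C=cloud("top",d)
a=p[115:240,215:390,::-1];cv2.imwrite("pics/crop.png",cv2.resize(a,None,fx=4.5,fy=4.5,interpolation=cv2.INTER_CUBIC))
H=C[:,:,2]; print("table z",np.median(H[220:300,150:220]))
m=((H>.015)&(C[:,:,0]>.4)&(C[:,:,0]<.85)&(abs(C[:,:,1]+.1)<.35)).astype(np.uint8)
n,l,st,ce=cv2.connectedComponentsWithStats(m)
for i in range(1,n):
    if st[i,4]<12: continue
    P=C[l==i];r=cv2.minAreaRect(P[:,:2].astype(np.float32)*1000)
    print(st[i],"zmax %.3f"%np.percentile(P[:,2],95),"mean",P.mean(0).round(3),"rect",np.round(r[0]),np.round(r[1]),round(r[2],1))
    if st[i,4]>400: print(cv2.boxPoints(r).round())
E
```

```text
table z -0.0003388095176550789
[360  77  48  23 802] zmax 0.093 mean [ 0.829 -0.347  0.071] rect [ 675. -170.] [ 93. 602.] 42.6
[[ 437.   20.]
 [ 845. -423.]
 [ 913. -360.]
 [ 505.   83.]]
[178  81  19  22 278] zmax 0.061 mean [0.816 0.223 0.053] rect [639. 144.] [470.  64.] 23.7
[318 104  10  12  91] zmax 0.062 mean [ 0.769 -0.176  0.049] rect [ 772. -178.] [22. 22.] 2.2
[279 108  21  25 405] zmax 0.103 mean [ 0.725 -0.074  0.09 ] rect [594. -44.] [ 53. 335.] 76.9
[[ 425.  -32.]
 [ 751. -108.]
 [ 763.  -56.]
 [ 437.   20.]]
[224 114  38  19 612] zmax 0.043 mean [0.728 0.06  0.049] rect [598.  67.] [110. 318.] 87.2
[[437.  20.]
 [754.   5.]
 [759. 114.]
 [442. 130.]]
[347 138  20  20 315] zmax 0.051 mean [ 0.658 -0.277  0.039] rect [ 548. -152.] [ 58. 406.] 41.0
[230 142 114  46 868] zmax 0.038 mean [ 0.635 -0.074  0.041] rect [555. -77.] [213. 324.] 6.3
[[ 431.   72.]
 [ 467. -250.]
 [ 679. -227.]
 [ 643.   96.]]
[185 152  22  22 362] zmax 0.062 mean [0.608 0.192 0.061] rect [535. 118.] [277.  59.] 45.6
[314 173  11  10  78] zmax 0.062 mean [ 0.565 -0.16   0.066] rect [511. -74.] [ 23. 238.] 32.5
[355 176  12  10  88] zmax 0.062 mean [ 0.559 -0.283  0.05 ] rect [ 560. -285.] [23. 23.] 85.8
[222 196  88  32 912] zmax 0.033 mean [ 0.469 -0.009  0.033] rect [465. -11.] [ 39. 260.] 15.1
[[ 413.  109.]
 [ 480. -141.]
 [ 518. -131.]
 [ 450.  119.]]
```

View pics/crop.png

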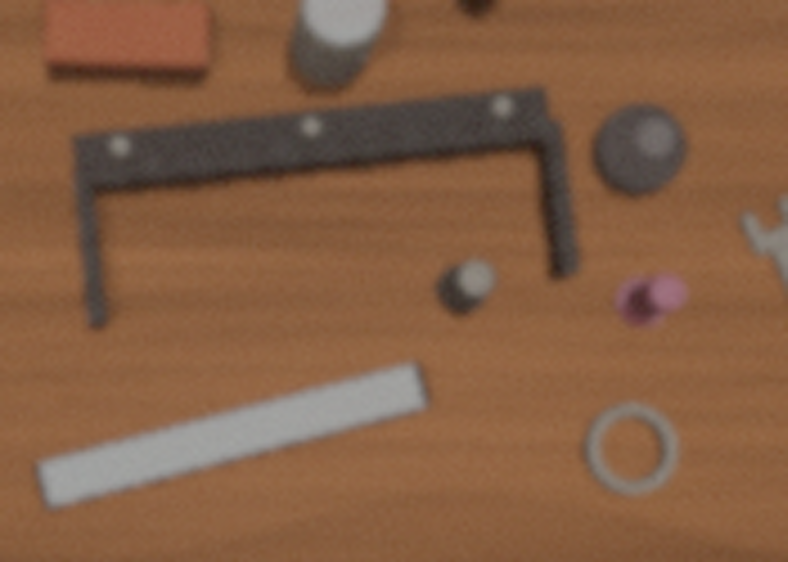

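The crop confirms it: the grey steel post is at crop (477,277) in the mouth, and the pink one at (665,293) is a decoy. Next I'll compute the geometry by intersecting pixel rays with planes.

```bash
cat >> h.py <<'E'
def ray(cam,uv,z):
    m=ctrl.camera_model(cam);K=np.array(m["intrinsics"]);E=np.array(m["extrinsics"])
    uv=np.atleast_2d(uv);r=np.c_[uv,np.ones(len(uv))]@np.linalg.inv(K).T@E[:3,:3];o=-E[:3,3]@E[:3,:3]
    return (o+r*((z-o[2])/r[:,2])[:,None])[:,:2]
def tube_top(p,d):
    "tube pose (centre xy, angle of its x axis) from the top camera, bright flat region at z=.03"
    hsv=cv2.cvtColor(p,cv2.COLOR_RGB2HSV);C=cloud("top",d)
    m=((hsv[:,:,1]<60)&(hsv[:,:,2]>110)&(C[:,:,2]>.018)&(C[:,:,2]<.05)&(C[:,:,0]>.38)&(C[:,:,0]<.7)&(abs(C[:,:,1])<.3)).astype(np.uint8)
    n,l,st,_=cv2.connectedComponentsWithStats(m);i=1+np.argmax(st[1:,4])
    v,u=np.nonzero(l==i);P=ray("top",np.c_[u,v],.03)
    (cx,cy),(w,h),a=cv2.minAreaRect((P*1000).astype(np.float32))
    q=P-P.mean(0);e=np.linalg.svd(q,full_matrices=False)[2][0];e*=np.sign(e[1])
    t=q@e;w=q@np.array([e[1],-e[0]])
    return P.mean(0)*1000,np.degrees(np.arctan2(-e[0],e[1])),(np.ptp(t)*1000,np.ptp(w)*1000)
E
python3 - <<'E'
from h import *
z=np.load("top0.npz");p,d=z["p"],z["d"]
print("cam",-np.array(ctrl.camera_model("top")["extrinsics"])[:3,3]@np.array(ctrl.camera_model("top")["extrinsics"])[:3,:3])
print("tube",tube_top(p,d))
f=lambda x,y,zz:(ray("top",[215+x/4.5-.4,115+y/4.5-.4],zz)[0]*1000).round(1)
print("post top",f(477,277,.06),"foot",f(460,297,.0))
print("tube corners",[f(*q,.03) for q in((40,463),(415,364),(427,407),(52,507))])
print("Lcheek inner back/front",f(95,187,.035),f(104,322,.035),"Lc outer",f(77,140,.035),f(90,325,.035))
print("Rcheek inner",f(541,150,.035),f(557,275,.035),"outer",f(562,125,.035),f(578,268,.035))
C=cloud("top",d)
for (x) in (150,250,350,450,520):   # height profile across rail
    u=int(215+x/4.5); v=np.arange(132,162); print(u,[(int(C[k,u,0]*1000),int(C[k,u,2]*1000)) for k in v if C[k,u,2]>-.02 and C[k,u,2]<.1])
E
```

```text
cam [0.4368272  0.02011152 1.06639098]
tube (array([469.41114255, -10.35806703]), np.float64(15.115982966299967), (np.float64(256.9527257011405), np.float64(29.97055246432676)))
post top [ 570.  -165.8] foot [ 564.3 -165.3]
tube corners [array([451.5, 113.9]), array([ 516.6, -130.2]), array([ 488.6, -137.7]), array([423.1, 105.8])]
Lcheek inner back/front [632.   79.3] [543.1  72.8] Lc outer [663.2  91.4] [541.1  81.9]
Rcheek inner [ 657.5 -213.5] [ 574.8 -222.7] outer [ 674.2 -227.6] [ 579.4 -236.4]
248 [(710, 10), (710, 1), (707, 0), (704, 0), (702, -3), (698, 0), (694, 0), (691, 3), (688, 2), (685, 2), (682, 0), (678, 3), (675, 5), (672, 2), (668, 5), (666, 3), (662, 5), (659, 4), (657, 3), (647, 33), (643, 38), (641, 34), (638, 36), (636, 30), (637, 10), (636, 0), (633, 0), (630, -2), (627, 0), (623, 1)]
270 [(714, 0), (710, 0), (707, 0), (704, 0), (702, -3), (698, 0), (695, 0), (691, 1), (689, 0), (684, 6), (681, 3), (679, 2), (675, 4), (672, 3), (670, 0), (666, 3), (662, 5), (653, 34), (650, 34), (647, 37), (644, 35), (644, 20), (644, 6), (642, 0), (639, 1), (635, 3), (633, 0),
[... 277 characters left out ...]
642, 0), (639, -1), (636, 0), (633, 0), (631, -3), (627, -2), (624, 0)]
315 [(715, -3), (710, 2), (708, 0), (705, 0), (700, 5), (697, 3), (694, 3), (692, 1), (688, 3), (685, 2), (682, 4), (678, 6), (669, 32), (666, 33), (663, 35), (660, 31), (657, 31), (657, 17), (657, 2), (655, 0), (652, 0), (648, 1), (646, 0), (642, 0), (639, 3), (636, 0), (633, 0), (630, 2), (627, 0), (624, 1)]
330 [(714, -1), (711, 0), (708, 1), (704, 2), (700, 4), (698, 1), (694, 6), (691, 6), (689, -1), (685, 5), (682, 4), (672, 33), (668, 37), (666, 35), (662, 36), (662, 23), (663, 8), (661, 0), (658, 0), (655, -1), (652, 0), (649, -1), (646, -1), (643, -3), (639, 2), (636, 1), (633, 2), (631, -1), (627, 1), (624, 1)]
```

```bash
cat >> h.py <<'E'
BO=np.array([.6475,-.0673]);BY=5.8
def Rz(a): a=np.radians(a);return np.array([[np.cos(a),-np.sin(a)],[np.sin(a),np.cos(a)]])
b2w=lambda b:BO+Rz(BY)@(np.array(b)/1000)
w2b=lambda w:(Rz(-BY)@(np.array(w)-BO))*1000
def pose():
    s=ctrl.get_state();r=R.from_quat(s["tcp_rot"]);return s,np.array(s["eef_pos"]),r
def delta(target,yaw=None,frame=None):
    "tool-frame shift (mm) and z turn (rad) from the present pose to a world point, tool x at world yaw"
    s,p,r=pose();X=r.as_matrix()[:,0];y0=np.degrees(np.arctan2(X[1],X[0]))
    return (r.inv().apply(np.array(target)-p)*1000).round(1),round(-np.radians((yaw if yaw is not None else y0)-y0),3),"yaw %.1f"%y0
E
python3 - <<'E'
from h import *
C=cloud("top",np.load("top0.npz")["d"]);C=C[(C[:,:,2]<.5)]
a,b,c=np.array([.19,-.647]),np.array([.42,-.35]),np.array([.43,-.06])
for s,e in((a,b),(b,c)):
  for t in np.linspace(0,1,7):
    q=s+t*(e-s);k=np.linalg.norm(C[:,:2]-q,axis=1)<.09;print(q.round(3),k.sum(),C[k,2].max().round(3) if k.any() else None)
g=C[(C[:,1]<-.42)&(C[:,2]>.03)];print("grinder",g.min(0),g.max(0))
st=b2w((-190-13,30+5));print("start w",st)
print(delta([.42,-.35,.25],32.8),delta([*st,.1],32.8))
E
```

```text
[ 0.19  -0.647] 2061 0.232
[ 0.228 -0.598] 3646 0.233
[ 0.267 -0.548] 4647 0.233
[ 0.305 -0.498] 4479 0.232
[ 0.343 -0.449] 2922 0.046
[ 0.382 -0.399] 2858 0.007
[ 0.42 -0.35] 2833 0.016
[ 0.42 -0.35] 2833 0.016
[ 0.422 -0.302] 2829 0.016
[ 0.423 -0.253] 2830 0.016
[ 0.425 -0.205] 2839 0.016
[ 0.427 -0.157] 2830 0.034
[ 0.428 -0.108] 2825 0.035
[ 0.43 -0.06] 2848 0.035
grinder [ 0.20158198 -0.68521047  0.03000311] [ 0.92045458 -0.42014012  0.24123487]
start w [ 0.44200225 -0.0529936 ]
(array([ 303.8, -220.4,  -49.6]), np.float64(-0.286), 'yaw 16.4') (array([ 408.9, -499.1,  100.4]), np.float64(-0.286), 'yaw 16.4')
```

Emit:
carry_out(deltas=[0,0,-0.06,0,0,0,0,0,-0.12,0,0,0,0,0,-0.16,0,0,0,0.04,-0.03,-0.16,0,0,0,0.08,-0.06,-0.16,0,0,0], grip=0)

```text
time: 1.12
eef_pos: [0.251, -0.5668, 0.3613]
tcp_rot: [0.99, 0.142, 0.0, 0.001]
contact_force: [0.2, 0.1, -0.8]
opening: -0.002
finger_force: 0.0
```

Emit:
carry_out(deltas=[0.045,-0.03,0,0,0,-0.06,0.09,-0.065,0,0,0,-0.12,0.135,-0.1,0,0,0,-0.18,0.18,-0.13,0,0,0,-0.24,0.225,-0.16,0,0,0,-0.286])

```text
time: 1.75
eef_pos: [0.4222, -0.3486, 0.3608]
tcp_rot: [0.959, 0.283, 0.0, 0.0]
contact_force: [0.2, -0.7, -0.0]
opening: 0.0
finger_force: 0.0
```

```bash
python3 - <<'E'
from h import *
s,p,r=pose();print(s["time"],p,r.as_matrix()[:,2],s["opening"]);st=b2w((-203,35));print(delta([*st,.1],32.8))
E
```

```text
1.75 [ 0.4221618  -0.34856312  0.36080308] [ 6.92481872e-04 -6.86827900e-04 -9.99999524e-01] 0.00036079676270655956
(array([ 177.2, -237.6,  260.6]), np.float64(0.002), 'yaw 32.9')
```

Emit:
carry_out(deltas=[0.035,-0.047,0.02,0,0,0,0.07,-0.095,0.05,0,0,0,0.105,-0.142,0.08,0,0,0,0.14,-0.19,0.11,0,0,0,0.177,-0.238,0.13,0,0,0])

```text
time: 2.38
eef_pos: [0.4395, -0.0642, 0.2336]
tcp_rot: [0.959, 0.282, 0.0, -0.0]
contact_force: [1.9, -0.1, 0.6]
opening: 0.001
finger_force: 0.0
```

Emit:
carry_out(deltas=[0,0,0.04,0,0,0,0,0,0.08,0,0,0,0,0,0.08,0,0,0])

```text
time: 2.75
eef_pos: [0.4376, -0.0648, 0.1516]
tcp_rot: [0.959, 0.283, -0.003, -0.002]
contact_force: [0.9, 0.2, 0.1]
opening: 0.004
finger_force: 0.0
```

```bash
python3 - <<'E'
from h import *
s,p,r=pose();print(s["time"],p,w2b(p[:2]),s["contact_force"]);st=b2w((-203,35));print(delta([*st,.01],32.8))
q,d=ctrl.read_camera("top");cv2.imwrite("pics/top1.png",cv2.resize(q[100:290,150:400,::-1],None,fx=3,fy=3))
print(tube_top(q,d))
w,dw=ctrl.read_camera("wrist");cv2.imwrite("pics/w1.png",w[:,:,::-1]);cv2.imwrite("pics/c1.png",np.hstack([cv2.resize(q[110:254,190:382,::-1],(400,300)),cv2.resize(w[:,:,::-1],(400,300))]))
E
```

```text
2.75 [ 0.43759414 -0.06481264  0.1516205 ] [-208.57992873   23.6869316 ] [0.87273792 0.15173718 0.13986897]
(array([ 10.7,  -6.7, 141.6]), np.float64(0.001), 'yaw 32.9')
(array([455.47498422,  42.61925696]), np.float64(16.02016045719409), (np.float64(152.88118814816414), np.float64(31.55938755505694)))
```

View pics/c1.png

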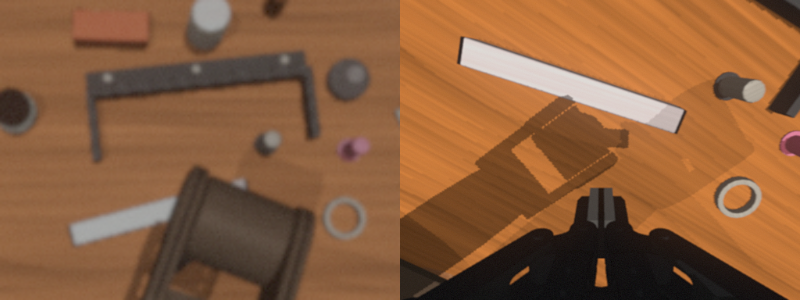

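The left half (top camera) shows the gripper hiding the tube's right part. The right half (wrist camera) shows the whole tube from (460,50) to (685,115) and the grey post at (735,88). I'll add a wrist-camera tube estimator.

```bash
cat >> h.py <<'E'
def tube_wrist(save=None):
    "tube pose in the bay frame: centre mm, theta deg, extents; plus both end centres"
    s,p,r=pose();q,d=ctrl.read_camera("wrist")
    if save: cv2.imwrite(save,q[:,:,::-1])
    m=ctrl.camera_model("wrist");K=np.array(m["intrinsics"]);H=np.array(m["hand_eye"])
    v,u=np.mgrid[:384,:512];c=np.stack([(u-K[0,2])/K[0,0],(v-K[1,2])/K[1,1],np.ones(u.shape)],-1)
    Rw=r.as_matrix()@H[:3,:3];o=p+r.apply(H[:3,3]);D=c@Rw.T;C=o+D*d[...,None]
    hsv=cv2.cvtColor(q,cv2.COLOR_RGB2HSV);B=(C[:,:,:2]-BO)@Rz(-BY).T*1000   # world->bay
    k=((hsv[:,:,1]<70)&(hsv[:,:,2]>90)&(abs(C[:,:,2]-.03)<.006)&(d>.05)&(B[:,:,0]>-260)&(B[:,:,0]<-1)&(B[:,:,1]>-149)&(B[:,:,1]<260)).astype(np.uint8)
    k=cv2.morphologyEx(k,cv2.MORPH_OPEN,np.ones((3,3)))
    n,l,st,_=cv2.connectedComponentsWithStats(k);i=1+np.argmax(st[1:,4]);w=l==i
    P=(o+D*((.03-o[2])/D[:,:,2])[...,None])[w][:,:2];P=(P-BO)@Rz(-BY).T*1000
    (cx,cy),(a,b),ang=cv2.minAreaRect(P.astype(np.float32));bx=cv2.boxPoints(((cx,cy),(a,b),ang))
    e=(bx[1]-bx[0]) if np.linalg.norm(bx[1]-bx[0])>np.linalg.norm(bx[2]-bx[1]) else (bx[2]-bx[1])
    e=e/np.linalg.norm(e);e=e*np.sign(e[1]);th=np.degrees(np.arctan2(-e[0],e[1]));c=np.array([cx,cy])
    print("tube bay c",c.round(1),"th %.1f"%th,"ext",round(max(a,b),1),round(min(a,b),1),"L",(c+130*e).round(1),"R",(c-130*e).round(1),"tool",w2b(p[:2]).round(1),"z %.3f t %.2f"%(p[2],s["time"]),"F",np.round(s["contact_force"],1))
    return c,th
E
python3 - <<'E'
from h import *
tube_wrist("pics/w2.png")
E
```

```text
tube bay c [-170.9   73.3] th 9.3 ext 253.6 30.0 L [-191.9  201.5] R [-149.8  -55. ] tool [-205.7   21.8] z 0.156 t 2.85 F [ 1.1 -0.1  1.1]
```

Emit:
carry_out(deltas=[0.004,-0.008,0.04,0,0,0,0.004,-0.008,0.08,0,0,0,0.004,-0.008,0.12,0,0,0,0.004,-0.008,0.138,0,0,0,0.004,-0.008,0.138,0,0,0])

```text
time: 3.52
eef_pos: [0.4397, -0.0576, 0.0172]
tcp_rot: [0.959, 0.282, 0.0, 0.0]
contact_force: [0.5, 0.5, 1.1]
opening: 0.005
finger_force: 0.0
```

```bash
cat > w.py <<'E'
from h import *
s,p,r=pose();print(s["time"],p.round(4),w2b(p[:2]).round(1),np.round(s["contact_force"],1),delta(p)[2])
E
python3 w.py
```

```text
3.525 [ 0.4397 -0.0576  0.0172] [-205.8   30.6] [0.5 0.5 1.1] yaw 32.8
```

Emit:
carry_out(deltas=[0.007,0.0035,0.004,0,0,0,0.014,0.007,0.007,0,0,0,0.021,0.0105,0.007,0,0,0,0.028,0.014,0.007,0,0,0,0.035,0.0175,0.007,0,0,0])

```text
time: 4.15
eef_pos: [0.4788, -0.0528, 0.0098]
tcp_rot: [0.959, 0.283, 0.0, 0.0]
contact_force: [0.7, -0.2, -0.2]
opening: 0.001
finger_force: 0.0
```

```bash
python3 -c "
from h import *
tube_wrist('pics/w3.png')"
```

```text
tube bay c [-166.4   54.6] th 9.3 ext 213.2 30.7 L [-187.5  182.9] R [-145.3  -73.6] tool [-166.4   31.5] z 0.010 t 4.15 F [ 0.7 -0.2 -0.2]
```

View pics/w3.png

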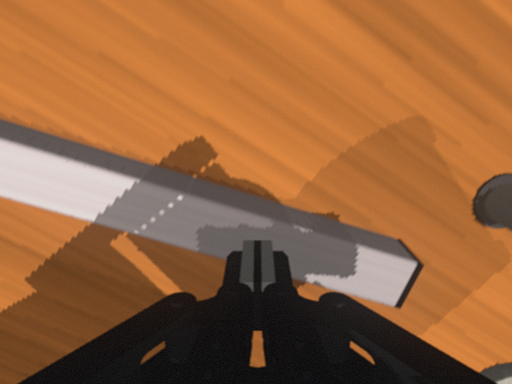

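```bash
python3 -c "
from h import *
m=ctrl.camera_model('wrist');K=np.array(m['intrinsics']);H=np.array(m['hand_eye']);print(H.round(3))
Hi=np.linalg.inv(H)
for t in ([0,0,0],[.011,0,0],[-.011,0,0],[.011,0,-.019]):
    c=Hi[:3,:3]@np.array(t)+Hi[:3,3];print(t,(K@c/c[2])[:2].round(),c[2].round(3))
q,d=ctrl.read_camera('wrist');s,p,r=pose();print(s['joint_efforts'].round(1),s['wrist_torque'].round(2))
for uv in ([258,243],[258,260],[258,232],[258,225],[250,280],[200,215],[200,250],[330,268],[200,190],[300,280],[330,282],[370,290]):
    z=d[uv[1],uv[0]];c=np.linalg.inv(K)@[*uv,1]*z;t=H[:3,:3]@c+H[:3,3];w=p+r.apply(t);print(uv,z.round(3),'tool',(t*1000).round(),'bay',w2b(w[:2]).round(),'z',w[2].round(3))
"
```

```text
[[ 0.001 -0.949 -0.315  0.081]
 [ 1.     0.001  0.     0.001]
 [-0.    -0.315  0.949 -0.173]
 [ 0.     0.     0.     1.   ]]
[0, 0, 0] [256. 230.] 0.19
[0.011, 0, 0] [256. 213.] 0.187
[-0.011, 0, 0] [256. 248.] 0.193
[0.011, 0, -0.019] [256. 227.] 0.169
[  0.1 -27.1 -22.6   0.   -0.    0. ] [ 0.01  0.01 -0.01]
[258, 243] 0.151 tool [ 11.   1. -37.] bay [-156.   35.] z 0.047
[258, 260] 0.136 tool [ 12.   1. -53.] bay [-155.   36.] z 0.063
[258, 232] 0.17 tool [  8.   1. -18.] bay [-159.   34.] z 0.028
[258, 225] 0.167 tool [ 12.   1. -20.] bay [-155.   36.] z 0.03
[250, 280] 0.123 tool [ 11.  -2. -67.] bay [-157.   38.] z 0.077
[200, 215] 0.167 tool [ 17. -28. -19.] bay [-163.   64.] z 0.029
[200, 250] 0.173 tool [ -2. -29. -19.] bay [-181.   56.] z 0.029
[330, 268] 0.175 tool [-12.  39. -20.] bay [-159.   -9.] z 0.03
[200, 190] 0.177 tool [ 26. -30.  -5.] bay [-156.   70.] z 0.015
[300, 280] 0.178 tool [-20.  24. -19.] bay [-173.    1.] z 0.029
[330, 282] 0.178 tool [-21.  40. -20.] bay [-167.  -14.] z 0.03
[370, 290] 0.179 tool [-26.  62. -20.] bay [-161.  -35.] z 0.03
```

```bash
python3 -c "
from h import *
m=ctrl.camera_model('wrist');K=np.array(m['intrinsics']);H=np.array(m['hand_eye'])
q,d=ctrl.read_camera('wrist')
for v in range(225,300,5):
    for u in (240,252,258,264,280):
        c=np.linalg.inv(K)@[u,v,1]*d[v,u];t=(H[:3,:3]@c+H[:3,3])*1000;print(u,v,t.round().astype(int),end=' | ')
    print()
s,ds=ctrl.read_camera('scene');cv2.imwrite('pics/s3.png',np.hstack([cv2.resize(s[120:300,130:310,::-1],(400,400),interpolation=cv2.INTER_CUBIC),cv2.resize(q[190:310,196:316,::-1],(400,400),interpolation=cv2.INTER_CUBIC)]))
C=cloud('scene',ds)
"
```

```text
240 225 [ 12  -8 -19] | 252 225 [ 12  -2 -19] | 258 225 [ 12   1 -20] | 264 225 [ 13   4 -21] | 280 225 [ 12  12 -19] | 
240 230 [ 10  -8 -20] | 252 230 [ 10  -2 -20] | 258 230 [  9   1 -19] | 264 230 [ 10   4 -20] | 280 230 [  9  12 -20] | 
240 235 [  7  -8 -20] | 252 235 [  7  -2 -20] | 258 235 [  6   1 -19] | 264 235 [  7   4 -20] | 280 235 [  6  12 -19] | 
240 240 [  4  -8 -20] | 252 240 [ 11  -2 -34] | 258 240 [ 11   1 -34] | 264 240 [ 11   4 -34] | 280 240 [  4  12 -20] | 
240 245 [  1  -8 -20] | 252 245 [ 11  -2 -39] | 258 245 [ 11   1 -39] | 264 245 [ 11   4 -40] | 280 245 [  1  13 -19] | 
240 250 [ -2  -8 -19] | 252 250 [ 11  -2 -44] | 258 250 [ 11   1 -43] | 264 250 [ 11   4 -44] | 280 250 [ -1  13 -20] | 
240 255 [  8  -7 -42] | 252 255 [ 11  -1 -47] | 258 255 [ 11   1 -49] | 264 255 [ 11   4 -48] | 280 255 [  7  11 -42] | 
240 260 [  7  -7 -45] | 252 260 [ 12  -1 -53] | 258 260 [ 11   1 -53] | 264 260 [ 12   4 -53] | 280 260 [  7  11 -45] | 
240 265 [  7  -7 -50] | 252 265 [ 11  -1 -56] | 258 265 [ 12   1 -57] | 264 265 [ 12   3 -57] | 280 265 [  7  10 -50] | 
240 270 [  7  -6 -53] | 252 270 [ 11  -1 -60] | 258 270 [ 11   1 -60] | 264 270 [ 12   3 -61] | 280 270 [  8  10 -55] | 
240 275 [  7  -6 -57] | 252 275 [ 12  -1 -64] | 258 275 [ 11   1 -63] | 264 275 [ 11   3 -63] | 280 275 [  7  10 -58] | 
240 280 [ 11  -6 -67] | 252 280 [ 11  -1 -67] | 258 280 [ 11   1 -67] | 264 280 [ 11   3 -66] | 280 280 [  7  10 -60] | 
240 285 [ 14  -5 -74] | 252 285 [ 10  -1 -68] | 258 285 [ 10   1 -68] | 264 285 [ 10   3 -68] | 280 285 [ 14   9 -74] | 
240 290 [ 14  -5 -78] | 252 290 [  8  -1 -69] | 258 290 [  8   1 -69] | 264 290 [ 12   3 -74] | 280 290 [ 14   9 -77] | 
240 295 [ 12  -5 -77] | 252 295 [  7  -1 -70] | 258 295 [  6   1 -68] | 264 295 [ 12   3 -78] | 280 295 [ 12   8 -78] |
```

View pics/s3.png

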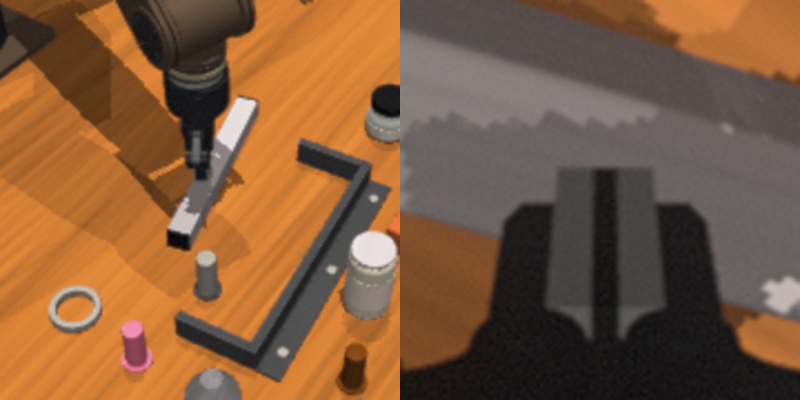

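The scene crop and the depth both show that the fingertips end about 33 mm behind the nominal TCP (tool z ≈ -34). The tip is therefore hovering above the tube and nothing has been touched. I'll back off, then go lower.

Emit:
carry_out(deltas=[-0.01,-0.005,0,0,0,0,-0.02,-0.01,0,0,0,0,-0.035,-0.0175,0,0,0,0,-0.037,-0.018,0.01,0,0,0,-0.037,-0.018,0.016,0,0,0])

```text
time: 4.97
eef_pos: [0.4366, -0.0578, -0.0071]
tcp_rot: [0.959, 0.282, -0.0, -0.0]
contact_force: [-0.2, -0.7, 0.2]
opening: -0.005
finger_force: 0.0
```

```bash
cat > tip.py <<'E'
from h import *
m=ctrl.camera_model('wrist');K=np.array(m['intrinsics']);H=np.array(m['hand_eye']);q,d=ctrl.read_camera('wrist')
for v in range(215,262,4):
    c=np.linalg.inv(K)@[252,v,1]*d[v,252];t=(H[:3,:3]@c+H[:3,3])*1000;print(v,t.round().astype(int),end=' | ')
E
python3 tip.py; python3 w.py
```

```text
215 [13 -2 -8] | 219 [ 9 -2 -6] | 223 [ 8 -2 -7] | 227 [ 5 -2 -6] | 231 [ 3 -2 -7] | 235 [ 0 -2 -7] | 239 [-2 -2 -8] | 243 [  81    1 -173] | 247 [ 11  -2 -41] | 251 [ 11  -1 -45] | 255 [ 12  -1 -49] | 259 [ 11  -1 -51] | 5.025 [ 0.4364 -0.0576 -0.0077] [-209.1   30.9] [-0.  -0.5 -0.4] yaw 32.8
```

Emit:
carry_out(deltas=[0,0,0.008,0,0,0,0,0,0.015,0,0,0,0.007,0.0035,0.015,0,0,0,0.014,0.007,0.015,0,0,0,0.02,0.01,0.015,0,0,0])

```text
time: 5.65
eef_pos: [0.4599, -0.0553, -0.0213]
tcp_rot: [0.959, 0.283, -0.0, -0.0]
contact_force: [-2.1, 0.2, 0.3]
opening: 0.004
finger_force: 0.8
```

Emit:
carry_out(deltas=[0.004,0.002,0,0,0,0,0.008,0.004,0,0,0,0,0.012,0.006,0,0,0,0,0.016,0.008,0,0,0,0,0.02,0.01,0,0,0,0])

```text
time: 6.28
eef_pos: [0.4818, -0.0529, -0.0213]
tcp_rot: [0.959, 0.282, -0.0, -0.0]
contact_force: [-1.7, -0.6, 1.5]
opening: 0.003
finger_force: 1.0
```

```bash
python3 w.py; python3 -c "
from h import *
tube_wrist()"
```

```text
6.275 [ 0.4818 -0.0529 -0.0213] [-163.4   31.1] [-1.7 -0.6  1.5] yaw 32.8
tube bay c [-138.3   47.4] th 17.4 ext 193.7 30.7 L [-177.1  171.5] R [-99.5 -76.7] tool [-163.4   31.1] z -0.021 t 6.28 F [-1.7 -0.6  1.5]
```

```bash
sed -i 's|    print("tube bay c"|    h=max(a,b)/2+1.5;Rr=c-h*e;print("by right end: c",(Rr+130*e).round(1),"R",Rr.round(1))\n    print("tube bay c"|' h.py
```

Emit:
carry_out(deltas=[0.004,0.002,0,0,0,0,0.008,0.004,0,0,0,0,0.012,0.006,0,0,0,0,0.016,0.008,0,0,0,0,0.02,0.01,0,0,0,0])

```text
time: 6.95
eef_pos: [0.5041, -0.0505, -0.0214]
tcp_rot: [0.959, 0.282, -0.0, -0.0]
contact_force: [-2.2, -0.3, 1.2]
opening: 0.003
finger_force: 0.9
```

```bash
python3 -c "
from h import *
tube_wrist()"
```

```text
by right end: c [-130.1   77.9] R [-79.2 -41.7]
tube bay c [-117.9   49.2] th 23.1 ext 194.6 30.7 L [-168.8  168.8] R [-66.9 -70.4] tool [-141.    31.2] z -0.021 t 6.95 F [-2.2 -0.3  1.2]
```

Emit:
carry_out(deltas=[0.004,0.002,0,0,0,0,0.008,0.004,0,0,0,0,0.01,0.005,0,0,0,0,0,0,0,0,0,0,-0.02,-0.01,0,0,0,0])

```text
time: 7.62
eef_pos: [0.482, -0.0532, -0.021]
tcp_rot: [0.959, 0.283, 0.001, 0.001]
contact_force: [-0.8, -0.7, 0.7]
opening: -0.005
finger_force: 0.0
```

Emit:
carry_out(deltas=[-0.03,0,-0.02,0,0,0,-0.03,0,-0.06,0,0,0,-0.03,-0.03,-0.11,0,0,0,-0.03,-0.06,-0.16,0,0,0,-0.03,-0.08,-0.18,0,0,0])

```text
time: 8.25
eef_pos: [0.4138, -0.0016, 0.1621]
tcp_rot: [0.959, 0.283, 0.003, 0.002]
contact_force: [1.1, 0.3, -1.1]
opening: 0.003
finger_force: 0.0
```

```bash
python3 -c "
from h import *
tube_wrist('pics/w5.png')"
```

```text
by right end: c [-122.7   77.5] R [-65.4 -39.2]
tube bay c [-122.3   76.8] th 26.1 ext 255.3 29.4 L [-179.6  193.5] R [-65.  -39.9] tool [-225.8   88.9] z 0.162 t 8.25 F [ 1.1  0.3 -1.1]
```

```bash
python3 -c "
from h import *
print(b2w((-194,222)),delta([*b2w((-194,222)),-.022],BY+26.1))"
```

```text
[0.43205864 0.1339586 ] (array([  87.2, -103.7,  185.5]), np.float64(0.017), 'yaw 32.9')
```

Emit:
carry_out(deltas=[0.03,-0.035,0,0,0,0.017,0.06,-0.07,0,0,0,0.017,0.087,-0.104,0,0,0,0.017,0.087,-0.104,0.05,0,0,0.017,0.087,-0.104,0.1,0,0,0.017])

```text
time: 8.93
eef_pos: [0.4301, 0.133, 0.0575]
tcp_rot: [0.961, 0.275, 0.001, 0.0]
contact_force: [0.3, 0.0, -0.0]
opening: -0.001
finger_force: 0.0
```

Emit:
carry_out(deltas=[0,0,0.03,0,0,0,0,0,0.06,0,0,0,0,0,0.08,0,0,0,0,0,0.085,0,0,0,0,0,0.085,0,0,0])

```text
time: 9.55
eef_pos: [0.4297, 0.1324, -0.0265]
tcp_rot: [0.962, 0.274, -0.0, -0.0]
contact_force: [0.3, -0.3, 0.9]
opening: 0.0
finger_force: 0.0
```

```bash
python3 w.py; python3 -c "
from h import *
s,p,r=pose();b=w2b(p[:2])-np.array([-179.6,193.5]);e=np.array([-.44,.898]);print('along',b@e,'off',b@[.898,.44])"
```

```text
9.55 [ 0.4297  0.1324 -0.0265] [-196.5  220.7] [ 0.3 -0.3  0.9] yaw 31.8
along 31.859264534482648 off -3.2648083646058117
```

Emit:
carry_out(deltas=[0.003,0.008,-0.004,0,0,0,0.003,0.016,-0.004,0,0,0,0.003,0.024,-0.004,0,0,0,0.003,0.034,-0.004,0,0,0,0.003,0.044,-0.004,0,0,0])

```text
time: 10.18
eef_pos: [0.4557, 0.0963, -0.0223]
tcp_rot: [0.962, 0.274, -0.0, -0.0]
contact_force: [-2.5, 2.2, 2.1]
opening: -0.001
finger_force: 1.6
```

```bash
python3 w.py; python3 -c "
from h import *
tube_wrist('pics/w6.png')
q,d=ctrl.read_camera('top');cv2.imwrite('pics/t6.png',cv2.resize(q[110:254,190:382,::-1],(800,600)))
c,a,x=tube_top(q,d);print(w2b(c/1000),a-BY,x)"
```

```text
10.175 [ 0.4557  0.0963 -0.0223] [-174.2  182.2] [-2.5  2.2  2.1] yaw 31.8
by right end: c [-180.3  198.2] R [-123.1   81.4]
tube bay c [-144.4  124.9] th 26.1 ext 93.9 31.2 L [-201.6  241.7] R [-87.2   8.2] tool [-174.2  182.2] z -0.022 t 10.18 F [-2.5  2.2  2.1]
[-100.32245165   31.45985713] 26.515852181898826 (np.float64(216.0554010095056), np.float64(30.927728317344126))
```

View pics/t6.png

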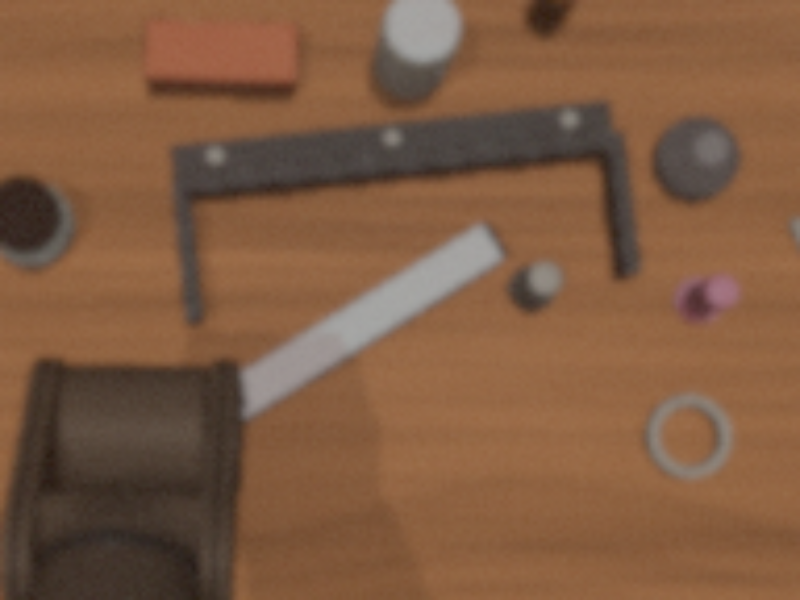

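The top picture shows the tube sliding straight at 26°. Its right end at (490,240) is passing rail-side of the post at (540,280) with about 18 mm to spare. I'll push on about 58 mm.

Emit:
carry_out(deltas=[0,0.008,0,0,0,0,0,0.016,0,0,0,0,0,0.024,0,0,0,0,0,0.032,0,0,0,0,0,0.038,0,0,0,0])

```text
time: 10.9
eef_pos: [0.4758, 0.0639, -0.0225]
tcp_rot: [0.962, 0.274, -0.0, 0.0]
contact_force: [-1.0, 0.1, -0.3]
opening: 0.002
finger_force: 0.7
```

```bash
python3 w.py; cat > tt.py <<'E'
from h import *
q,d=ctrl.read_camera('top')
c,a,x=tube_top(q,d);b=w2b(c/1000);t=np.radians(a-BY);e=np.array([-np.sin(t),np.cos(t)]);h=x[0]/2+1.5
print("c",b.round(1),"th %.1f"%(a-BY),np.round(x,1),"R",(b-h*e).round(1),"L",(b+h*e).round(1),"L from R",(b-h*e+260*e).round(1))
cv2.imwrite('pics/tt.png',cv2.resize(q[110:254,190:382,::-1],(800,600)))
E
python3 tt.py
```

```text
10.9 [ 0.4758  0.0639 -0.0225] [-157.6  147.9] [-1.   0.1 -0.3] yaw 31.8
c [-82.2  -6.9] th 26.5 [205.4  31.1] R [ -35.7 -100.2] L [-128.7   86.3] L from R [-151.7  132.5]
```

Emit:
carry_out(deltas=[0,0.008,0,0,0,0,0,0.016,0,0,0,0,0,0.024,0,0,0,0,0,0.024,0,0,0,0,0,-0.02,0,0,0,0])

```text
time: 11.58
eef_pos: [0.4678, 0.0802, -0.0212]
tcp_rot: [0.962, 0.273, 0.002, 0.001]
contact_force: [0.3, 0.6, 0.1]
opening: -0.003
finger_force: 0.0
```

Emit:
carry_out(deltas=[0,-0.03,-0.03,0,0,0,-0.03,-0.03,-0.08,0,0,0,-0.05,-0.03,-0.13,0,0,0,-0.06,-0.03,-0.17,0,0,0,-0.06,-0.03,-0.17,0,0,0])

```text
time: 12.2
eef_pos: [0.4009, 0.0748, 0.1519]
tcp_rot: [0.962, 0.274, 0.005, 0.002]
contact_force: [0.5, 0.1, 0.2]
opening: -0.002
finger_force: 0.0
```

```bash
python3 tt.py;python3 -c "
from h import *
tube_wrist('pics/w7.png');print(delta([*b2w((-160,60)),.1],BY+15))"
```

```text
c [-83.8  -3.8] th 25.9 [256.4  30.4] R [ -27.  -120.4] L [-140.5  112.9] L from R [-140.7  113.4]
by right end: c [-138.   107.1] R [-80.9  -9.7]
tube bay c [-110.7   51.2] th 26.1 ext 132.7 28.5 L [-167.8  168. ] R [-53.6 -65.6] tool [-232.3  166.7] z 0.150 t 12.25 F [-0.3  0.1 -0.6]
(array([ 18.9, 128.2,  48. ]), np.float64(0.193), 'yaw 31.8')
```

```bash
python3 -c "
from h import *
print(delta([*b2w((-165,28)),-.021],BY))"
```

```text
(array([  0.3, 154.7, 169. ]), np.float64(0.454), 'yaw 31.8')
```

Emit:
carry_out(deltas=[0,0.03,0,0,0,0.1,0,0.07,0,0,0,0.2,0,0.11,0,0,0,0.3,0,0.155,0,0,0,0.4,0,0.155,0.03,0,0,0.454])

```text
time: 12.92
eef_pos: [0.4827, -0.0592, 0.1178]
tcp_rot: [0.999, 0.048, 0.001, 0.001]
contact_force: [0.0, -0.0, -0.8]
opening: -0.004
finger_force: 0.0
```

Emit:
carry_out(deltas=[0,0,0.04,0,0,0,0,0,0.08,0,0,0,0,0,0.11,0,0,0,0,0,0.137,0,0,0,0,0,0.137,0,0,0])

```text
time: 13.55
eef_pos: [0.4763, -0.055, -0.0233]
tcp_rot: [0.999, 0.051, -0.004, -0.002]
contact_force: [-0.0, -0.7, -0.1]
opening: 0.003
finger_force: 0.0
```

```bash
python3 w.py
```

```text
13.55 [ 0.4763 -0.055  -0.0233] [-169.1   29.5] [-0.  -0.7 -0.1] yaw 5.8
```

Emit:
carry_out(deltas=[0.015,0,0,0,0,0,0.03,0,0,0,0,0,0.04,0,0,0,0,0,0.05,0,0,0,0,0,0.06,0,0,0,0,0])

```text
time: 14.18
eef_pos: [0.5401, -0.05, -0.0193]
tcp_rot: [0.999, 0.051, -0.0, -0.0]
contact_force: [-2.2, -0.1, 0.7]
opening: -0.001
finger_force: 0.9
```

```bash
python3 w.py; python3 tt.py;python3 -c "
from h import *
tube_wrist('pics/w8.png')"
```

```text
14.175 [ 0.5401 -0.05   -0.0193] [-105.1   28.1] [-2.2 -0.1  0.7] yaw 5.8
c [-30.9 -86.2] th 15.7 [92.3 33.6] R [ -17.9 -132.1] L [-43.8 -40.3] L from R [-88.4 118.2]
by right end: c [-81.5  52.1] R [-36.5 -69.9]
tube bay c [-70.6  22.7] th 20.2 ext 194.4 30.6 L [-115.6  144.7] R [-25.7 -99.3] tool [-103.5   27.7] z -0.019 t 14.22 F [-0.1  0.2  0.3]
```

View pics/w8.png

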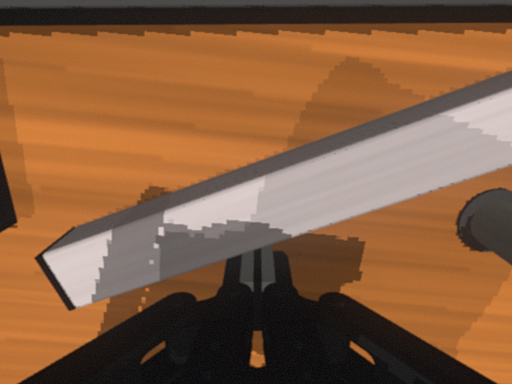

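The wrist picture shows the left end at (55,270), clear of the left cheek at (5,190). The post at (490,225) is clear of the tube. I'll keep pushing.

Emit:
carry_out(deltas=[0.009,0,-0.002,0,0,0,0.018,0,-0.002,0,0,0,0.027,0,-0.002,0,0,0,0.036,0,-0.002,0,0,0,0.045,0,-0.002,0,0,0])

```text
time: 14.9
eef_pos: [0.5851, -0.0456, -0.0174]
tcp_rot: [0.999, 0.051, -0.0, -0.0]
contact_force: [-2.2, 0.4, 0.7]
opening: 0.002
finger_force: 0.9
```

```bash
sed -i 's|print("by right end|Ll=c+h*e;print("by left end: c",(Ll-130*e).round(1),"L",Ll.round(1),"R",(Ll-260*e).round(1));print("by right end|' h.py
python3 w.py;python3 -c "
from h import *
tube_wrist('pics/w9.png')"
```

```text
14.9 [ 0.5851 -0.0456 -0.0174] [-59.9  27.9] [-2.2  0.4  0.7] yaw 5.8
by left end: c [-26.6 -10.9] L [-41.9 118.2] R [ -11.3 -140. ]
by right end: c [-34.1  52.1] R [-18.8 -77. ]
tube bay c [-30.3  20.6] th 6.8 ext 193.5 31.0 L [-45.7 149.7] R [ -15.  -108.5] tool [-59.9  27.9] z -0.017 t 14.90 F [-2.2  0.4  0.7]
```

Emit:
carry_out(deltas=[0.006,0,0,0,0,0,0.012,0,0,0,0,0,0.015,0,0,0,0,0,0.017,0,0,0,0,0,0.019,0,0,0,0,0])

```text
time: 15.58
eef_pos: [0.6033, -0.0437, -0.0173]
tcp_rot: [0.999, 0.051, -0.0, -0.0]
contact_force: [-3.2, -0.2, 1.2]
opening: 0.002
finger_force: 1.3
```

```bash
python3 w.py;python3 -c "
from h import *
tube_wrist('pics/w10.png')"
```

```text
15.575 [ 0.6033 -0.0437 -0.0173] [-41.6  27.9] [-3.2 -0.2  1.2] yaw 5.8
by left end: c [-16.6 -12.6] L [-16.9 117.4] R [ -16.4 -142.6]
by right end: c [-16.7  48.4] R [-16.5 -81.6]
tube bay c [-16.7  17.9] th 0.1 ext 196.1 31.6 L [-16.9 147.9] R [ -16.5 -112.1] tool [-41.6  27.9] z -0.017 t 15.57 F [-3.2 -0.2  1.2]
```

Emit:
carry_out(deltas=[0.001,0,0,0,0,0,0.002,0,0,0,0,0,0.003,0,0,0,0,0,0.003,0,0,0,0,0,0.003,0,0,0,0,0])

```text
time: 16.25
eef_pos: [0.6038, -0.0436, -0.0173]
tcp_rot: [0.999, 0.051, -0.003, -0.0]
contact_force: [-9.7, -1.0, 7.5]
opening: 0.0
finger_force: 4.9
```

Emit:
carry_out(deltas=[-0.006,0,0,0,0,0,-0.008,0.02,0,0,0,0,-0.008,0.04,0,0,0,0,-0.008,0.052,0,0,0,0,-0.004,0.052,0,0,0,0])

```text
time: 16.88
eef_pos: [0.608, -0.0972, -0.0173]
tcp_rot: [0.999, 0.05, 0.0, 0.0]
contact_force: [-0.2, -0.1, 0.6]
opening: -0.006
finger_force: 0.0
```

Emit:
carry_out(deltas=[0.002,0,0,0,0,0,0.003,0,0,0,0,0,0.004,0,0,0,0,0,0.005,0,0,0,0,0,0.005,0,0,0,0,0])

```text
time: 17.5
eef_pos: [0.6092, -0.0953, -0.0176]
tcp_rot: [0.999, 0.052, -0.005, 0.0]
contact_force: [-10.8, -4.4, 6.9]
opening: -0.003
finger_force: 5.3
```

```bash
python3 w.py
```

```text
17.5 [ 0.6092 -0.0953 -0.0176] [-40.9 -23.9] [-10.8  -4.4   6.9] yaw 6.0
```

Seated: the push meets firm resistance of about 11 N at both spots. I'll retract and check.

Emit:
carry_out(deltas=[-0.01,0,0,0,0,0,-0.025,-0.02,0,0,0,0,-0.035,-0.03,-0.04,0,0,0,-0.04,-0.03,-0.09,0,0,0,-0.06,-0.03,-0.14,0,0,0])

```text
time: 18.12
eef_pos: [0.5502, -0.0704, 0.1242]
tcp_rot: [0.999, 0.051, 0.001, -0.0]
contact_force: [0.9, 0.4, -0.7]
opening: 0.004
finger_force: 0.0
```

Emit:
carry_out(deltas=[-0.05,0,-0.03,0,0,0,-0.08,0,-0.05,0,0,0,-0.1,0,-0.08,0,0,0,-0.1,0,-0.08,0,0,0])

```text
time: 18.62
eef_pos: [0.4514, -0.0816, 0.2054]
tcp_rot: [0.999, 0.051, 0.004, 0.001]
contact_force: [1.2, 0.4, 0.3]
opening: 0.0
finger_force: 0.0
```

```bash
python3 tt.py; python3 -c "
from h import *
tube_wrist('pics/w11.png')
q,d=ctrl.read_camera('top')
w=cv2.imread('pics/w11.png');cv2.imwrite('pics/f.png',np.hstack([cv2.resize(q[110:254,190:382,::-1],(400,300)),cv2.resize(w,(400,300))]))"
```

```text
c [-13.3  -8.6] th 0.5 [257.1  34.1] R [ -12.2 -138.7] L [-14.4 121.5] L from R [-14.4 121.3]Traceback (most recent call last):
  File "<string>", line 3, in <module>
    tube_wrist('pics/w11.png')
    ~~~~~~~~~~^^^^^^^^^^^^^^^^
  File "h.py", line 45, in tube_wrist
    n,l,st,_=cv2.connectedComponentsWithStats(k);i=1+np.argmax(st[1:,4]);w=l==i
                                                     ~~~~~~~~~^^^^^^^^^^
    return _wrapfunc(a, 'argmax', axis=axis, out=out, **kwds)
    return bound(*args, **kwds)
ValueError: attempt to get argmax of an empty sequence
```

View pics/tt.png

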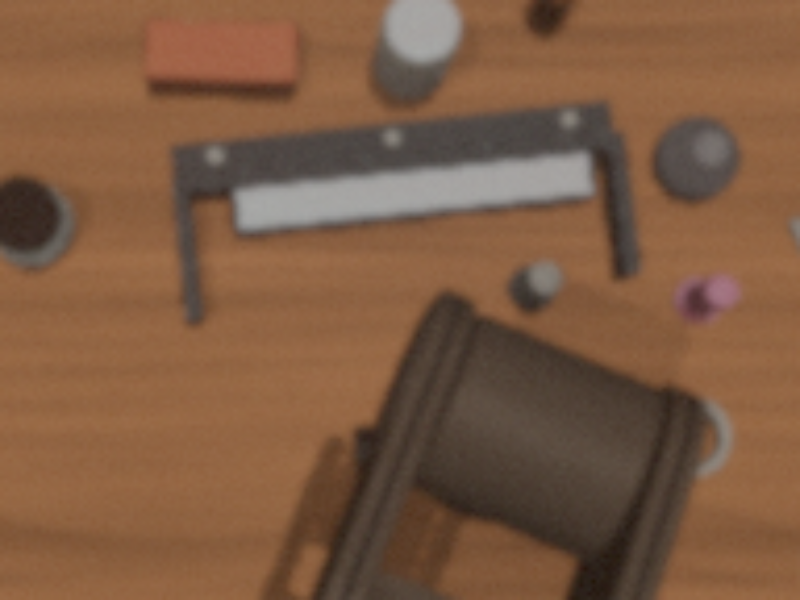

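The picture shows the tube flat along the rail from (235,210) to (592,175), behind the post. The bystanders in view haven't moved and the arm is clear, so I'm handing in.

```bash
python3 -c "
from plant import ctrl
print(ctrl.sign_off())"
```

```text
the job is handed in; nothing more can be done
None
```

The tube is in the bay, flat along the back rail: right end pushed in behind the post first, then the left end, pushes only (about 11 N at most), and the job was handed in at about 19 s with no verdict returned.

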